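# Open the produce caddy's lift-and-slide hatch and put the lime away

### The job

Open the wooden produce caddy: get its hatch up out of its recess and slide it along its channels all the way to the end stop, so that it lies flat on the deck. Then put the lime into the opened compartment, without disturbing the lemon and the tin beside it.

Things in the scene. Friction and masses are not known exactly. Their poses are not given: they have to be found in the camera images.
- caddy: Brown wooden box fixed to the worktop, 144 (x) x 300 (y) x 78 mm high to its deck. Origin: centre of its underside, on the worktop. Its +y is the way the hatch slides open. Compartment from y = -140 to +14 mm, floor at z = 6 mm; flat deck (z = 78 mm) from y = 14 to 140 mm. The closed hatch lies at z = 70 mm, so the deck's edge at y = 14 mm blocks it from sliding.
- opening (a point): Fixed to the caddy: centre of the uncovered opening once the hatch is fully open, at deck height (caddy y = -75, z = 78 mm). Clear opening then 130 mm along y and 110 mm across between the side ledges; 72 mm deep. The side walls here rise to z = 84 mm.
- end_stop (a point): Fixed to the caddy: middle of the end stop's inner face at deck height (y = 140, z = 78 mm); the stop is 14 mm high. Beside the deck run channel walls, inner faces at x = -62 and 62 mm, tops at z = 109 mm, with lips reaching in to x = -54 and 54 mm, undersides at z = 104 mm: they guide the hatch's sides.
- hatch_pad (a point): Hatch top, centre of its cork press pad (100 across x 40 mm along the slide), 53 mm behind the hatch's middle. The ledges under the hatch are 11 mm lower behind a line 30 mm ahead of this point: pressing here with about 2 to 3 N rocks the hatch about that line. 4 to 6 mm down lifts the front edge over the deck's edge; at about 6.5 mm the rear end meets the lower ledges.
- hatch_rib (a point): Centre of the top edge of the dark steel rib across the hatch: 60 mm along x, 12 mm thick, top 24.5 mm above the plate, 25 mm behind the hatch's middle. With the hatch tipped, push its back face (22 mm ahead of the pad's centre) toward +y: after some 15 mm the front edge is caught on the deck and pressure can ease; the pad ends 8 mm above its first height. It can also be pinched.
- hatch_middle (a point): Underside centre of the hatch, a loose pale wooden plate 120 (x) x 150 (y) x 8 mm, 0.17 to 0.35 kg, axes as the caddy's, top flush with the deck when closed. In the caddy's frame at y = -63, z = 70 mm closed and y = 65, z = 78 mm fully open: a slide of 128 mm. Lift it at most 20 mm above the closed height, or it meets the channel lips.
- hatch_front (a point): Middle of the underside of the hatch's front edge, 75 mm ahead (caddy's +y) of the hatch's middle.
- lime: The green lime; origin under its centre, on the worktop; its 54 mm length lies along its own x.
- lime_center (a point): Centre of the green lime, 54 x 48 x 48 mm, loose, resting on the worktop to the right of the caddy. On the way to the caddy mind the wall cabinet: it hangs over the back of the worktop, beyond about x = 0.57 m and left of about y = -0.18 m, its underside about 0.47 m up; wrists carried high must stay in front of it.
- lemon_center (a point): Centre of the yellow lemon, 66 x 50 x 51 mm, loose on the worktop; leave it there.
- tin_center (a point): Centre of the green and cream food tin, 57 mm diameter, 72 mm high, standing on the worktop; leave it there.
There are look-alikes about, which are no part of the job. What is meant by the lime is not blue, and is the smaller of those in its own colour.

How it is judged:
On the way, in this order (a step that is already met when the one before it is completed fails the run):
1. the hatch's front edge is raised to the level of the deck or above (z of hatch_front in the frame of caddy above 0.076 m), for 0.1 s.
2. the hatch lies flat on the deck, slid to its end stop (within 12 mm) (y of hatch_middle in the frame of caddy above 0.053 m and z of hatch_middle in the frame of caddy between 0.075 and 0.082 m and angle between hatch_pad's own z axis and vertical below 0.06 rad), for 0.2 s.
3. the lime is inside the compartment (x of lime_center in the frame of caddy between -0.062 and 0.062 m and y of lime_center in the frame of caddy between -0.14 and 0.014 m and z of lime_center in the frame of caddy below 0.05 m), for 0.2 s.
At the end, for the whole second after the job is handed in: The hatch lies flat on the deck (tilt under 0.06 rad, underside within 4 mm of the deck's height), slid open to within 12 mm of its end stop; the lime lies at rest inside the compartment, its centre no more than 50 mm above the worktop (all of step 2 and all of step 3 and linear speed of lime below 0.03 m/s); the robot touches nothing.
It fails at once if the lemon is moved more than 40 mm (distance of lemon_center from where it was at the start of the episode above 0.04 m).
It fails at once if the tin is moved more than 40 mm or tipped over (distance of tin_center from where it was at the start of the episode above 0.04 m or angle between tin_center's own z axis and vertical above 0.5 rad).
It also fails if it takes over 51 s, if anything falls off the work surface, if the arm or the gripper's body presses on something with over 40 N, if the wrist force passes 120 N, or if a joint passes its speed limit or range.

### The arm

A 6-joint arm with a two-finger parallel gripper is mounted at the origin on a cart in front of the work surface, level with it; the furniture and walls round the work are solid. World frame = base frame: x ahead of the robot, y to its left, z up, the work surface at z = 0. Lengths are in m, angles in rad, forces in N, time in s.
With the tool pointing down it reaches from about 0.35 to 0.85 m from the base axis. Payload 8.1 kg.
Tool frame: the origin (TCP) lies at the very end of the fingers, on their centre line; the grasp point (between the pads) lies 19 mm behind it; z points along the fingers, y is the line along which they close (so a half turn about z gives the same grasp; the last joint's range is limited). The gripper opens to 93 mm and grips with 3 to 60 N. Pads are 15 mm wide; open, the fingers measure 128 mm over their backs; the gripper's body (75 mm by 188 mm) begins 65 mm behind the grasp point.
Start: joints at [-1.29, 0.13, 1.488, -0, 1.523, -0.085], TCP at [0.215, -0.56, 0.219] pointing down, gripper open.
Joint ranges: [-2.96, 2.96], [-0.89, 2.26], [0.02, 2.5], [-1.34, 4.48], [0, 2.73], [-2.66, 2.66]. Speed limits (rad/s): [2.39, 2.39, 2.79, 3.14, 3.14, 3.14].

### API

Orientations are given as a rotation vector (axis times angle).
In Python, from plant import robot gives the robot as it stands. The module is installed in compiled form; this text tells all that it offers.
- The arm moves only by the tool play_rows, never from a script. Its argument "increments" is text: rows parted by semicolons, each of 5 numbers parted by spaces: the shift along the tool's x, y, z in mm, then the turn about the tool's z in degrees, then the closure, from -1 (fully open) to 1 (shut). In form: dx dy dz yaw claw; .... A call has 1 to 20 rows; each row is the pose to reach, as a shift and turn from the pose commanded when the call began, along the tool's axes at that moment; what a row does not reach only later rows make up. A row lasts 1/10 s, in which the tool goes at most 50 mm and 8.59 degrees, less where a joint would pass 70% of its speed; a pose out of reach is approached as far as the arm can. A call with a gripper value outside its range is refused whole. The fingers move at their own pace and stop on an object; "force" is the grip in N (left out, the last holds). Time passes only in rows, so rows that repeat a pose let the fingers close. It gives the time, the measured TCP pose, the force, the opening and the grip force at its end, in the units of the state.
- robot.read_state(): the state, without advancing time (a new reading comes with each control period).
- robot.read_camera(name): name is "side" or "top" or "wrist"; returns the picture (384x512x3 uint8, blue, green, red); there is no depth.
- robot.calibration(name): a dict with "vertical_fov" (degrees; the focal length in pixels is half the picture's height over the tangent of half this angle, whatever the lens; pixels are square), "cx", "cy" (the principal point, pixels), "rvec" (rotation vector, rad) and "tvec" (3), from world to camera coordinates, as OpenCV has them. Camera axes: x right, y down, z forward; pixel columns grow to the right and rows downward; lengths in m; the calibration is good to about 2 mm. The wrist camera is an equidistant fisheye: a pixel r from the principal point sees the ray r / f radians off the axis. A picture is of the moment at which its call begins: read the wrist's pose just before it. calibration takes no time and is no camera call; for the wrist camera it gives the pose at the moment of the call.
- robot.close_job(): hands the job in; it is judged then, once.
Trained networks look in the newest picture that a camera, given by its name, has taken for a name from the list of things; names that differ only in an ending like _2 or _b are one class to them, and where a whole thing is asked for, a point or a joint stands for the part that bears it (a point fixed in the world has none). Each returns a list of dicts, best first, with "conf" (0 to 1); they miss things now and then, are a little off and sometimes report something else, mostly with a low value. They report only what shows in the picture. A call takes as long as a camera call. They do not tell look-alikes from the thing itself.
- robot.recognise(camera, query): "centre" ([x, y, z] in m, in world coordinates, good to about 4 mm: the middle of the surface that is visible of it).
- robot.regions_of(camera, query): "pixels" (384x512 bool, what is visible of it).
- robot.landmark_of(camera, query): "centre" ([x, y, z] in m, in world coordinates, good to about 4 mm: a listed point, or the origin of a listed thing).
The state is a dict: "t": time; "q": joint angles; "dq": joint speeds; "joint_torque": joint torques, N m; "tool_pos": TCP position; "orientation": TCP orientation; "force": force on the tool from outside, world axes, zero at the start; "wrist_torque": the same for the moment, N m; "opening": finger opening in m; "gripper_force": force on a finger pad.
Only numpy, scipy, OpenCV 4.12 (cv2) and the standard library are available. Lean on these libraries where they do the work, as an engineer would, in place of code of your own. Each camera call takes 0.05 s, during which the arm holds its last target. There are 200 camera calls.

## Working session

There is one attempt and no reset: what is moved stays moved. The work goes in short steps, Python scripts to look and compute and a tool call to move; the robot and the scene stay as the last step left them, time stands still between calls to the robot, and variables do not carry over. Pictures are saved under pics/ and viewed, at most 10 in all, crops included, and the job is handed in when it is done.

Besides the shell and the picture viewer there is one more tool, called by a JSON object that holds its "name" and its "arguments". play_rows: Moves the arm, as the interface text tells. Its arguments: {"type":"object","properties":{"increments":{"type":"string"},"force":{"type":"number"}},"required":["increments"]}

```bash
mkdir -p pics
cat > h.py <<'E'
import numpy as np, cv2
from plant import robot
from scipy.spatial.transform import Rotation as R
def proj(name,p):
    c=robot.calibration(name); f=192/np.tan(np.radians(c["vertical_fov"]/2))
    q=R.from_rotvec(np.ravel(c["rvec"])).apply(p)+np.ravel(c["tvec"])
    if name=="wrist":
        th=np.arctan2(np.hypot(q[0],q[1]),q[2]); u=q[:2]/np.hypot(q[0],q[1])*th*f
    else: u=q[:2]/q[2]*f
    return np.round(u+[c["cx"],c["cy"]],0)
def ray(name,px):
    c=robot.calibration(name); f=192/np.tan(np.radians(c["vertical_fov"]/2))
    d=np.array(px,float)-[c["cx"],c["cy"]]
    if name=="wrist":
        r=np.hypot(*d); th=r/f; v=np.array([*(d/r*np.sin(th)),np.cos(th)])
    else: v=np.array([*d/f,1])
    Rm=R.from_rotvec(np.ravel(c["rvec"])); return Rm.inv().apply(-np.ravel(c["tvec"])),Rm.inv().apply(v)
def atz(name,px,z):
    o,d=ray(name,px); return o+d*(z-o[2])/d[2]
E
python3 - <<'E'
from h import *
np.set_printoptions(precision=3,suppress=True)
ims=[robot.read_camera(n) for n in("top","side")]
cv2.imwrite("pics/a.png",cv2.resize(np.vstack(ims),(450,600*450//450) ) if 0 else np.vstack([cv2.resize(i,(400,300)) for i in ims]))
cv2.imwrite("pics/top.png",ims[0]);cv2.imwrite("pics/side.png",ims[1])
for n in("top","side"):
  for q in("caddy","opening","end_stop","hatch_pad","hatch_rib","hatch_front","lime_center","lemon_center","tin_center"):
    for d in robot.landmark_of(n,q)[:4]: print(n,q,round(d["conf"],2),np.array(d["centre"]),proj(n,d["centre"]))
print(robot.read_state()["t"],robot.read_state()["force"],robot.read_state()["orientation"])
E
```

```text
top caddy 0.67 [0.461 0.131 0.002] [206. 206.]
top opening 0.27 [0.428 0.266 0.08 ] [150. 215.]
top end_stop 0.94 [0.428 0.266 0.079] [150. 216.]
top hatch_pad 0.87 [0.489 0.017 0.08 ] [247. 194.]
top hatch_pad 0.28 [ 0.483 -0.234  0.005] [338. 202.]
top hatch_rib 0.64 [0.48  0.044 0.105] [236. 197.]
top hatch_rib 0.33 [0.461 0.131 0.001] [206. 206.]
top hatch_front 0.96 [0.454 0.138 0.068] [200. 207.]
top lime_center 0.97 [ 0.51  -0.13   0.033] [302. 190.]
top lime_center 0.73 [0.481 0.045 0.104] [235. 197.]
top lime_center 0.54 [ 0.586 -0.22   0.026] [335. 163.]
top lime_center 0.47 [ 0.481 -0.231  0.023] [338. 202.]
top lemon_center 0.86 [ 0.419 -0.315  0.024] [369. 226.]
top tin_center 0.97 [ 0.579 -0.316  0.037] [371. 166.]
side caddy 0.57 [ 0.461  0.128 -0.001] [233. 203.]
side opening 0.72 [0.479 0.057 0.078] [244. 189.]
side end_stop 0.83 [0.427 0.262 0.073] [213. 168.]
side hatch_pad 0.94 [0.485 0.02  0.085] [250. 191.]
side hatch_rib 0.8 [0.478 0.043 0.102] [245. 183.]
side lime_center 0.79 [ 0.51  -0.128  0.034] [275. 229.]
side lime_center 0.7 [ 0.59  -0.216  0.025] [316. 244.]
side lime_center 0.64 [ 0.477 -0.23   0.023] [276. 255.]
side lime_center 0.27 [0.48  0.057 0.079] [245. 188.]
side lemon_center 0.72 [ 0.424 -0.317  0.022] [267. 280.]
side tin_center 0.71 [ 0.575 -0.316  0.037] [329. 263.]
1.0 [ 0.768 -0.282  0.105] [-3.089 -0.571  0.   ]
```

View pics/top.png

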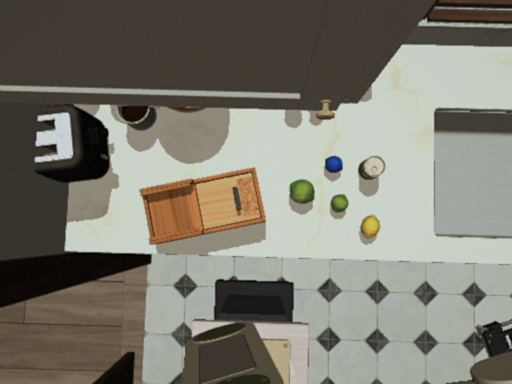

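View pics/side.png

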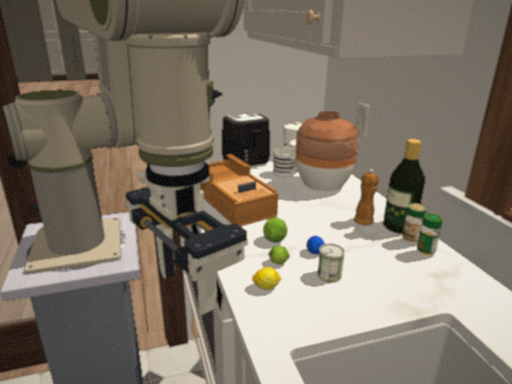

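Candidates in top picture: large green (302,190), small green (339,202), blue (334,163). By the description (not blue, smaller of the green ones) the lime is (339,202), at about (0.48,-0.232). I'll check that with one crop and work out the first move, to above the rib.

```bash
cat >> h.py <<'E'
def go(target,yw=None,s=None):
    """print shift in tool mm to the target TCP, and turn (deg) to put tool y along world angle yw"""
    s=s or robot.read_state(); M=R.from_rotvec(s["orientation"])
    d=M.inv().apply(np.array(target)-s["tool_pos"])*1000
    ty=M.apply([0,1,0]); a=np.degrees(np.arctan2(ty[1],ty[0]))
    w=None if yw is None else -((yw-a+90)%180-90)
    print("shift",np.round(d,1),"yaw",w,"tooly",round(a,2))
E
python3 - <<'E'
from h import *
i=cv2.imread("pics/top.png");cv2.imwrite("pics/c.png",cv2.resize(i[140:260,280:400],(600,600),interpolation=2))
go([0.481,0.044,0.22],103.6)
for q in("lime","hatch_middle"):
  r=robot.regions_of("top",q)
  for d in r[:4]:
    m=d["pixels"].astype(np.uint8); k=cv2.minAreaRect(cv2.findNonZero(m)); print(q,d["conf"],m.sum(),np.round(k[0]),np.round(k[1],1),k[2])
E
```

```text
shift [ 464.9 -469.    -1.3] yaw 7.3579247671097505 tooly -69.04
lime 0.87 533 [302. 191.] [24. 24.] 90.0
lime 0.82 228 [334. 164.] [16. 16.] 90.0
lime 0.65 231 [340. 203.] [16.6 16.1] 80.53767395019531
hatch_middle 0.56 2738 [227. 200.] [47.7 59.5] 78.40782928466797
```

View pics/c.png

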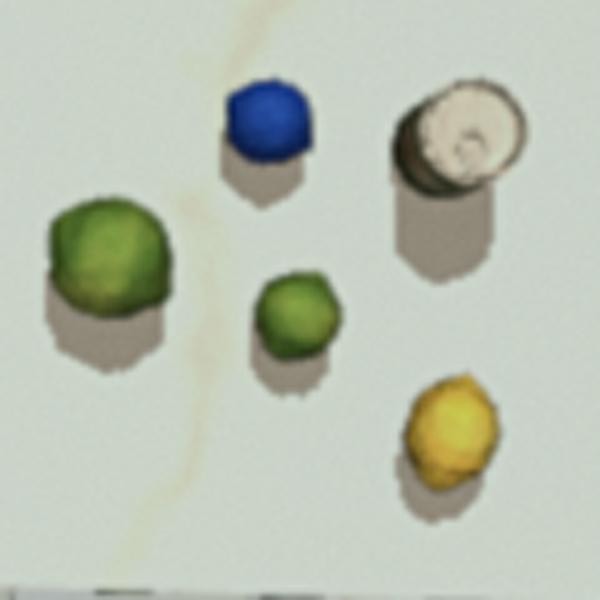

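The crop confirms it: the small green fruit (crop 300,315, i.e. top 340,203) is the lime. Next I move to above the rib.

{"name": "play_rows", "arguments": {"increments": "30 -30 -10 0 -0.3; 65 -65 -10 1 -0.3; 100 -100 -10 2 -0.3; 135 -135 -10 3 -0.3; 170 -170 -10 4 -0.3; 205 -205 -10 5 -0.3; 240 -240 -10 6 -0.3; 275 -275 -10 7 -0.3; 310 -310 -10 7.4 -0.3; 345 -345 -10 7.4 -0.3; 380 -380 -10 7.4 -0.3; 415 -415 -10 7.4 -0.3; 445 -445 -5 7.4 -0.3; 460 -462 -1 7.4 -0.3; 465 -469 -1 7.4 -0.3; 465 -469 -1 7.4 -0.3; 465 -469 -1 7.4 -0.3", "force": 35}}

```text
t: 2.8
tool_pos: [0.481, 0.0431, 0.2199]
orientation: [3.119, 0.37, 0.0]
force: [0.4, 0.1, -0.4]
opening: 0.0604
gripper_force: 0.0
```

Run:
```python
from h import *
np.set_printoptions(precision=4,suppress=True)
i=robot.read_camera("wrist");cv2.imwrite("pics/w.png",i)
for q in("caddy","end_stop","hatch_pad","hatch_rib","hatch_front","opening"):
    for d in robot.landmark_of("wrist",q)[:2]: print(q,round(d["conf"],2),np.array(d["centre"]),proj("wrist",d["centre"]))
s=robot.read_state();print(s["t"],s["tool_pos"],s["opening"],s["force"]);go([0.481,0.044,0.22],103.6)
```

```text
end_stop 0.64 [0.4296 0.2653 0.0795] [ 70. 184.]
hatch_pad 0.58 [0.4837 0.0196 0.0744] [277. 186.]
hatch_rib 0.65 [0.4846 0.0444 0.1041] [256. 187.]
hatch_front 0.89 [0.4555 0.1401 0.07  ] [167. 185.]
3.15 [0.4811 0.0433 0.2199] 0.06032330304903734 [ 0.2568 -0.6168  0.1895]
shift [ 0.  -0.7 -0.1] yaw -0.10592047015501294 tooly -76.51
```

View pics/w.png

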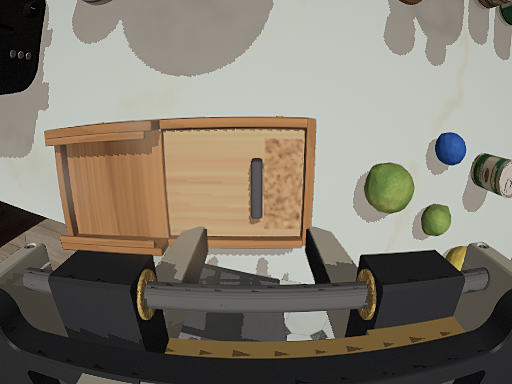

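The wrist view shows the closed hatch with the rib at (256,158)–(256,220), and the lime at (436,220). I'll refine position and yaw from the pixels.

Run:
```python
from h import *
np.set_printoptions(precision=4,suppress=True)
i=cv2.imread("pics/w.png"); g=i.max(2)
m=np.zeros_like(g); m[145:235,235:275]=(g[145:235,235:275]<95)
n,l,st,ct=cv2.connectedComponentsWithStats(m); k=1+st[1:,4].argmax(); m=(l==k)
ys,xs=np.nonzero(m); P=np.array([atz("wrist",(x,y),.1025)[:2] for x,y in zip(xs,ys)])
r=cv2.minAreaRect((P*1000).astype(np.float32)); print("rib",st[k],r, P.mean(0))
P=lambda x,y:atz("wrist",(x,y),.078)[:2]
# wall/hatch outer edges: caddy outer top at z=.084, find by printing edge in columns
for x in(180,200,220,240,290): 
  col=g[100:150,x].astype(int); print(x,col[10:36])
```

```text
rib [251 158  12  61 657] ((482.3311462402344, 43.330135345458984), (61.49183654785156, 10.684642791748047), 13.245563507080078) [0.4832 0.0439]
180 [200 199 200 199 199 200 207 188  93 187 187 183 182 179 173 163 162 149
  82  53 131 143 200 195 193 193]
200 [199 200 199 199 200 205 190 112 166 187 184 183 181 178 174 174 172 116
  44 105 179 198 195 194 193 193]
220 [200 200 200 200 200 205 208 112 185 185 184 180 178 175 172 179 154  64
  52 130 207 196 194 193 193 193]
240 [200 200 200 200 201 208 173 139 180 183 182 179 176 173 169 173 144  43
  85 167 201 196 193 194 193 193]
290 [200 200 200 200 200 204 203 124 159 184 185 183 178 175 170 171 158  80
  65 129 210 198 194 193 194 193]
```

{"name": "play_rows", "arguments": {"increments": "1 0 40 0 0.35; 1 0 80 0 0.35; 1 0 110 0 0.35; 1 0 125 0 0.35; 1 0 132 0 0.35; 1 0 136 0 0.35; 1 0 138 0 0.35; 1 0 138 0 0.5; 1 0 138 0 0.8; 1 0 138 0 1; 1 0 138 0 1; 1 0 138 0 1", "force": 40}}

```text
t: 4.35
tool_pos: [0.4827, 0.0441, 0.0824]
orientation: [3.119, 0.371, 0.002]
force: [-0.5, -1.2, 5.5]
opening: 0.0116
gripper_force: 40.0
```

{"name": "play_rows", "arguments": {"increments": "0 0 -3 0 1; 0 0 -7 0 1; 0 0 -11 0 1; 0 0 -14 0 1; 0 0 -14 0 1; 0 0 -14 0 1"}}

```text
t: 4.95
tool_pos: [0.4821, 0.0443, 0.0957]
orientation: [-3.12, -0.371, -0.0]
force: [0.7, 0.6, -3.5]
opening: 0.0117
gripper_force: 40.0
```

Run:
```python
from h import *
np.set_printoptions(precision=4,suppress=True)
i=robot.read_camera("side");cv2.imwrite("pics/s2.png",cv2.resize(i[120:250,170:320],(600,520),interpolation=2))
s=robot.read_state();print(s["t"],s["tool_pos"],s["opening"],s["force"],s["wrist_torque"])
```

```text
5.0 [0.482  0.0442 0.0955] 0.011990942534222579 [-0.8421  0.3314 -3.6528] [-0.0429  0.0277 -0.0222]
```

View pics/s2.png

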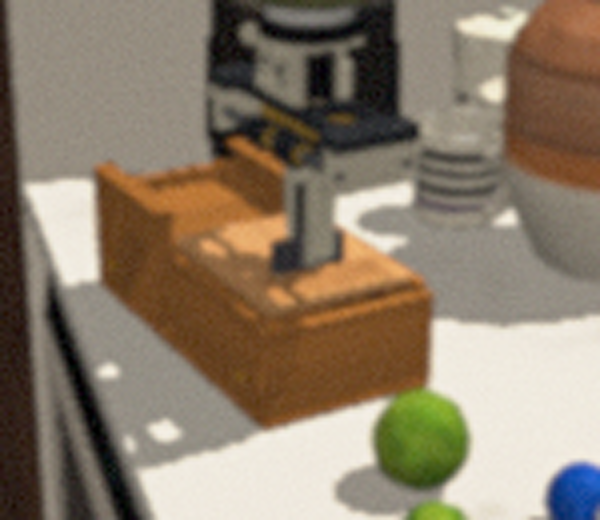

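The picture shows the hatch pinched by its rib (crop 305,250) and lifted level above the box, with 3.6 N of weight on the wrist. I'll slide it along −tool y.

{"name": "play_rows", "arguments": {"increments": "0 -5 0 0 1; 0 -15 0 0 1; 0 -25 0 0 1; 0 -35 0 0 1; 0 -45 0 0 1; 0 -55 0 0 1; 0 -65 0 0 1; 0 -75 0 0 1; 0 -80 0 0 1; 0 -80 0 0 1"}}

```text
t: 6.0
tool_pos: [0.4631, 0.1227, 0.0956]
orientation: [-3.119, -0.372, 0.0]
force: [-0.1, 0.0, -3.4]
opening: 0.0119
gripper_force: 40.0
```

{"name": "play_rows", "arguments": {"increments": "0 -10 0 0 1; 0 -20 0 0 1; 0 -30 0 0 1; 0 -38 0 0 1; 0 -43 0 0 1; 0 -46 0 0 1; 0 -46 0 0 1; 0 -46 0 0 1"}}

```text
t: 6.8
tool_pos: [0.4526, 0.1666, 0.0956]
orientation: [3.12, 0.371, 0.0]
force: [-0.5, -0.3, -2.3]
opening: 0.0119
gripper_force: 40.0
```

{"name": "play_rows", "arguments": {"increments": "0 0 2 0 1; 0 0 4 0 1; 0 0 5 0 1; 0 0 5 0 1; 0 0 5 0 1"}}

```text
t: 7.3
tool_pos: [0.4526, 0.1666, 0.0906]
orientation: [3.12, 0.371, 0.0]
force: [-0.3, -0.9, -3.0]
opening: 0.0114
gripper_force: 40.0
```

{"name": "play_rows", "arguments": {"increments": "0 0 0.7 0 1; 0 0 1.2 0 1; 0 0 1.2 0 1; 0 0 1.2 0 1"}}

```text
t: 7.7
tool_pos: [0.4528, 0.1667, 0.0905]
orientation: [3.12, 0.371, 0.001]
force: [-5.2, -2.4, 7.9]
opening: 0.0118
gripper_force: 40.0
```

Run:
```python
from h import *
np.set_printoptions(precision=4,suppress=True)
for n in("top","side"):
  robot.read_camera(n)
  for q in("end_stop","hatch_rib","hatch_front","hatch_pad"):
    for d in robot.landmark_of(n,q)[:1]: print(n,q,round(d["conf"],2),np.array(d["centre"]))
s=robot.read_state();print(s["t"],s["tool_pos"],s["opening"],s["force"])
```

```text
top hatch_rib 0.63 [0.4502 0.168  0.109 ]
top hatch_front 0.58 [0.4254 0.2601 0.0746]
top hatch_pad 0.65 [0.4568 0.1401 0.0869]
side end_stop 0.8 [0.4263 0.2654 0.0751]
side hatch_rib 0.97 [0.4471 0.166  0.1103]
side hatch_front 0.97 [0.4286 0.2648 0.0767]
side hatch_pad 0.61 [0.455  0.1412 0.0928]
8.2 [0.4528 0.1667 0.0905] 0.011456544024509996 [-4.8479 -3.1483  7.5132]
```

{"name": "play_rows", "arguments": {"increments": "0 -1 -0.5 0 1; 0 -2 -0.5 0 1; 0 -3 -0.5 0 1; 0 -3 -0.5 0 1"}}

```text
t: 8.6
tool_pos: [0.4525, 0.1677, 0.0905]
orientation: [3.116, 0.37, 0.001]
force: [-0.0, -12.2, 4.7]
opening: 0.0119
gripper_force: 40.0
```

Contact with the end stop at 12 N. Now I release the rib, retreat and head for the lime.

{"name": "play_rows", "arguments": {"increments": "0 2 0 0 1; 0 3 0 0 0.7; 0 3 0 0 0.4; 0 3 0 0 0.2; 0 3 -20 0 0.2; 0 3 -50 0 0.2; 0 3 -80 0 0.2", "force": 25}}

```text
t: 9.3
tool_pos: [0.4519, 0.1668, 0.1702]
orientation: [3.12, 0.371, -0.002]
force: [0.7, 0.3, 0.3]
opening: 0.0369
gripper_force: 0.0
```

Run:
```python
from h import *
np.set_printoptions(precision=4,suppress=True)
i=robot.read_camera("wrist"); cv2.imwrite("pics/w2.png",i)
for q in("end_stop","hatch_rib","hatch_front","hatch_pad"):
    for d in robot.landmark_of("wrist",q)[:1]: print(q,round(d["conf"],2),np.array(d["centre"]))
s=robot.read_state();print(s["t"],s["tool_pos"],s["opening"]);go([0.479,-0.231,0.17])
```

```text
end_stop 0.66 [0.4272 0.2666 0.0747]
hatch_rib 0.97 [0.4496 0.1644 0.1124]
hatch_front 0.92 [0.4252 0.2629 0.0771]
hatch_pad 0.7 [0.453  0.1413 0.0872]
9.55 [0.4522 0.1668 0.1693] 0.037103922744055017
shift [-67.3 392.9  -0.7] yaw None tooly -76.43
```

View pics/w2.png

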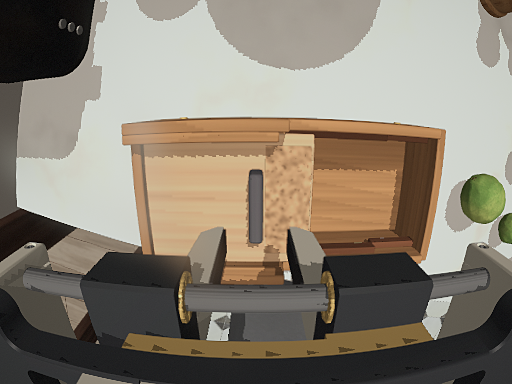

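The hatch is open against the stop (left at about x=145) and the compartment is uncovered at (315–405, 140–245). Next I go above the lime.

{"name": "play_rows", "arguments": {"increments": "-7 35 -5 0 0; -14 75 -5 0 -0.3; -21 115 -5 0 -0.6; -28 155 -5 0 -0.7; -35 195 -5 0 -0.7; -42 235 -5 0 -0.7; -49 275 -5 0 -0.7; -55 315 -5 0 -0.7; -61 350 -5 0 -0.7; -65 378 -3 0 -0.7; -67 393 0 0 -0.7; -67 393 0 0 -0.7; -67 393 0 0 -0.7"}}

```text
t: 10.85
tool_pos: [0.479, -0.2299, 0.1688]
orientation: [-3.118, -0.37, 0.002]
force: [-0.1, -0.0, -0.8]
opening: 0.0793
gripper_force: 0.0
```

Run:
```python
from h import *
np.set_printoptions(precision=4,suppress=True)
i=robot.read_camera("wrist"); cv2.imwrite("pics/w3.png",i)
for q in("lime_center","lemon_center","tin_center"):
    for d in robot.landmark_of("wrist",q)[:4]: print(q,round(d["conf"],2),np.array(d["centre"]),proj("wrist",d["centre"]))
for d in robot.regions_of("wrist","lime"):
    m=d["pixels"].astype(np.uint8);print(d["conf"],cv2.minAreaRect(cv2.findNonZero(m)))
s=robot.read_state();print(s["t"],s["tool_pos"],s["opening"]);go([0.479,-0.231,0.17])
```

```text
lime_center 0.74 [ 0.5895 -0.214   0.024 ] [267.  79.]
lime_center 0.61 [ 0.4799 -0.2373  0.0255] [263. 185.]
lemon_center 0.72 [ 0.4204 -0.3196  0.0251] [318. 249.]
tin_center 0.8 [ 0.5768 -0.3123  0.04  ] [357. 116.]
0.82 ((168.713134765625, 137.65574645996094), (64.00877380371094, 62.92233657836914), 5.19442892074585)
0.71 ((267.0, 82.0), (44.0, 46.0), 90.0)
11.1 [ 0.4798 -0.23    0.1702] 0.07888211228878228
shift [-1.   0.7  0.2] yaw None tooly -76.36
```

View pics/w3.png

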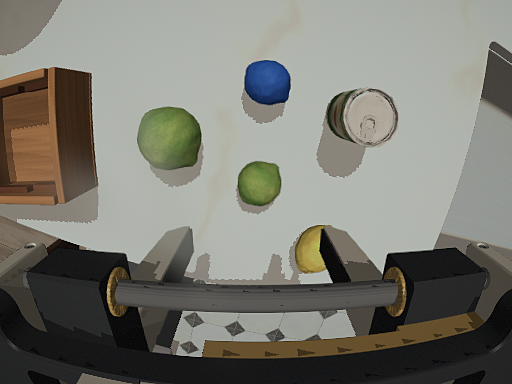

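The lime sits at (259,184), at about (0.480,−0.233), with the lemon (315,250) clear of the finger line. I'll descend and grip it.

{"name": "play_rows", "arguments": {"increments": "-1 3 40 0 -0.7; -1 3 80 0 -0.7; -1 3 115 0 -0.7; -1 3 140 0 -0.7; -1 3 155 0 -0.7; -1 3 162 0 -0.7; -1 3 163 0 -0.7; -1 3 163 0 0; -1 3 163 0 0.5; -1 3 163 0 0.8; -1 3 163 0 0.8; -1 3 163 0 0.8; -1 3 163 0 0.8", "force": 15}}

```text
t: 12.4
tool_pos: [0.4795, -0.2344, 0.0073]
orientation: [3.119, 0.371, 0.001]
force: [-1.1, 0.0, 3.4]
opening: 0.0424
gripper_force: 15.0
```

{"name": "play_rows", "arguments": {"increments": "0 0 -5 0 0.8; 0 0 -20 0 0.8; 0 0 -50 0 0.8; 0 0 -90 0 0.8; 0 0 -130 0 0.8; 0 0 -165 0 0.8; 0 0 -180 0 0.8; 0 0 -180 0 0.8", "force": 20}}

```text
t: 13.2
tool_pos: [0.4808, -0.2351, 0.1902]
orientation: [3.116, 0.37, 0.007]
force: [0.1, 0.3, -0.2]
opening: 0.0424
gripper_force: 20.0
```

Run:
```python
from h import *
np.set_printoptions(precision=4,suppress=True)
robot.read_camera("top")
for q in("lime_center","caddy"):
    for d in robot.landmark_of("top",q)[:4]: print(q,round(d["conf"],2),np.array(d["centre"]))
s=robot.read_state();print(s["t"],s["tool_pos"],s["opening"],s["force"])
u=np.array([-.233,.9725]); c=np.array([.461,.13])+u*-.080   # a little behind opening centre
print(c); go([*c,.187])
```

```text
lime_center 0.83 [ 0.5897 -0.2206  0.0234]
lime_center 0.78 [ 0.5075 -0.1289  0.037 ]
caddy 0.9 [ 0.4601  0.1299 -0.0007]
13.35 [ 0.4782 -0.2336  0.1847] 0.04240498797902123 [-0.5    -0.1716 -1.2407]
[0.4796 0.0522]
shift [  68.4 -277.5   -1.8] yaw None tooly -76.44
```

The lime is held. Next I carry it over the opening.

{"name": "play_rows", "arguments": {"increments": "8 -30 -3 0 0.8; 16 -65 -3 0 0.8; 25 -100 -3 0 0.8; 34 -135 -3 0 0.8; 43 -170 -3 0 0.8; 52 -205 -3 0 0.8; 60 -240 -3 0 0.8; 66 -265 -3 0 0.8; 68 -277 -3 0 0.8; 68 -277 0 0 0.8; 68 -277 0 0 0.8"}}

```text
t: 14.45
tool_pos: [0.4797, 0.0503, 0.1854]
orientation: [3.119, 0.371, -0.004]
force: [-0.7, -0.6, -0.6]
opening: 0.0424
gripper_force: 20.0
```

Run:
```python
from h import *
np.set_printoptions(precision=4,suppress=True)
i=robot.read_camera("wrist"); cv2.imwrite("pics/w4.png",i)
for q in("opening","end_stop","hatch_rib"):
    for d in robot.landmark_of("wrist",q)[:1]: print(q,round(d["conf"],2),np.array(d["centre"]),proj("wrist",d["centre"]))
s=robot.read_state();print(s["t"],s["tool_pos"],s["opening"]);go([.4796,.0522,.032])
```

```text
opening 0.62 [0.4757 0.0546 0.0784] [250. 196.]
end_stop 0.85 [0.4313 0.2673 0.0819] [ 57. 191.]
hatch_rib 0.67 [0.4487 0.1661 0.1086] [126. 205.]
14.65 [0.4805 0.0499 0.1868] 0.04232050967817625
shift [ -0.3  -2.5 154.8] yaw None tooly -76.53
```

View pics/w4.png

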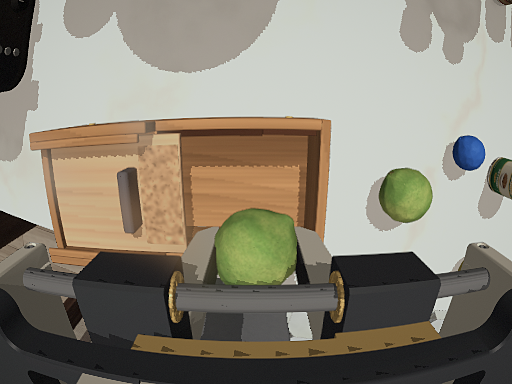

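The lime (257,245) is held between the fingers and the opening is clear at (185–305, 140–230). I'll lower it in and release.

{"name": "play_rows", "arguments": {"increments": "0 -2 35 0 0.8; 0 -2 70 0 0.8; 0 -2 100 0 0.8; 0 -2 125 0 0.8; 0 -2 143 0 0.8; 0 -2 153 0 0.8; 0 -2 158 0 0.8; 0 -2 158 0 0.8"}}

```text
t: 15.45
tool_pos: [0.4801, 0.0527, 0.029]
orientation: [-3.12, -0.37, 0.0]
force: [-0.3, -0.2, -0.6]
opening: 0.0422
gripper_force: 20.0
```

{"name": "play_rows", "arguments": {"increments": "0 0 0 0 0; 0 0 0 0 -0.35; 0 0 0 0 -0.35; 0 0 0 0 -0.35; 0 0 -30 0 -0.35; 0 0 -75 0 -0.35; 0 0 -120 0 -0.35; 0 0 -160 0 -0.35; 0 0 -165 0 -0.35; 0 0 -165 0 -0.35; 0 0 -165 0 -0.35"}}

```text
t: 16.55
tool_pos: [0.4793, 0.053, 0.1925]
orientation: [-3.119, -0.371, 0.003]
force: [-0.5, -0.3, -1.0]
opening: 0.0627
gripper_force: 0.0
```

Run:
```python
from h import *
np.set_printoptions(precision=4,suppress=True)
i=robot.read_camera("wrist"); cv2.imwrite("pics/w5.png",i)
for q in("lime_center","hatch_front","end_stop"):
    for d in robot.landmark_of("wrist",q)[:3]: print(q,round(d["conf"],2),np.array(d["centre"]),proj("wrist",d["centre"]))
s=robot.read_state();print(s["t"],s["tool_pos"],s["opening"],s["force"])
```

```text
lime_center 0.74 [ 0.5877 -0.216   0.0271] [469. 151.]
lime_center 0.72 [0.4829 0.0506 0.0298] [259. 176.]
hatch_front 0.68 [0.4253 0.2606 0.0777] [ 68. 194.]
end_stop 0.61 [0.4307 0.2655 0.0754] [ 66. 188.]
end_stop 0.59 [0.4812 0.0532 0.0052] [257. 173.]
16.75 [0.4789 0.053  0.1921] 0.0629823207331997 [-0.0258 -0.5454 -0.0278]
```

View pics/w5.png

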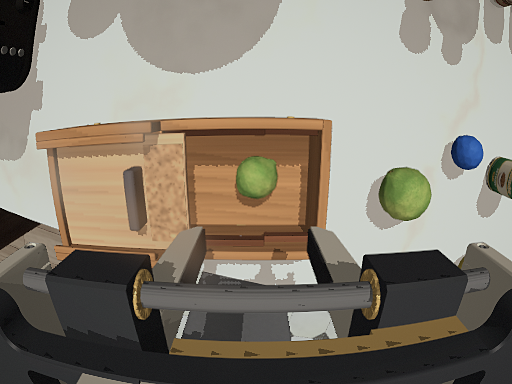

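The lime lies in the compartment at (257,177), its centre at about z = 0.03. The hatch lies flat at the end stop and the gripper is clear. Handing in.

```bash
python3 -c "
from plant import robot
print(robot.close_job())"
```

```text
the job is handed in; nothing more can be done
None
```

The hatch is open against its end stop, the lime rests in the compartment, the lemon and tin were not touched, and the job was handed in at about 17 s; no verdict came back.

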